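Snap the green-lidded storage box shut

ROBOT

A 7-joint arm with a two-finger parallel gripper is mounted at the origin on a cart in front of the work surface, level with it; the furniture and walls round the work are solid. World frame = base frame: x ahead of the robot, y to its left, z up, the work surface at z = 0. Lengths are in m, angles in degrees, forces in N, time in s.
With the tool pointing down it reaches from about 0.4 to 0.85 m from the base axis. Payload 6.9 kg.
Tool frame: the origin (TCP) lies at the very end of the fingers, on their centre line; the grasp point (between the pads) lies 19 mm behind it; z points along the fingers, y is the line along which they close (so a half turn about z gives the same grasp; the last joint's range is limited). The gripper opens to 85 mm and grips with 20 to 120 N. Pads are 22 mm wide; open, the fingers measure 114 mm over their backs; the gripper's body (76 mm by 85 mm) begins 54 mm behind the grasp point. The pads swing forward as they close: fully open they stand 13 mm farther back than shut.
Start: joints at [77.55, 29.078, -13.613, 85.955, 7.202, 65.827, -8.869], TCP at [0.198, -0.593, 0.231] pointing down, gripper open.
Joint ranges: [-176.47, 176.47], [-13.61, 117.27], [-81.72, 77.17], [0.22, 143.17], [-87.28, 267.28], [10, 112.55], [-165.47, 165.47]. Speed limits (degrees/s): [136.94, 136.94, 180, 180, 180, 180, 180].

INTERFACE

Orientations are given as a 3x3 rotation matrix whose columns are the frame's x, y, z axes.
In Python, from workcell import r, camera, get_calibration, finish_job gives the robot as it stands. The module is installed in compiled form; this text tells all that it offers.
- The arm moves only by the tool send_rows, never from a script. Its argument "deltas" is a list of rows, each an object of numbers: "tx", "ty", "tz": the shift along the tool's x, y, z in mm; "yaw": the turn about the tool's z in degrees. In form: [{"tx": .., "ty": .., "tz": .., "yaw": ..}, ...]. A call has 1 to 12 rows; each row is the pose to reach, as a shift and turn from the pose commanded when the call began, along the tool's axes at that moment; what a row does not reach only later rows make up. A row lasts 1/12 s, in which the tool goes at most 41.7 mm and 7.16 degrees, less where a joint would pass 70% of its speed; a pose out of reach is approached as far as the arm can. A call with a gripper value outside its range is refused whole. "fingers" is the closure, from 0 (fully open) to 1 (shut), set as the call begins (left out, the last holds). The fingers move at their own pace and stop on an object; "newtons" is the grip in N (left out, the last holds). Time passes only in rows, so rows that repeat a pose let the fingers close. It gives the time, the measured TCP pose, the force, the opening and the grip force at its end, in the units of the state.
- r.get_obs(): the state, without advancing time (a new reading comes with each control period).
- camera(name): name is "side" or "top" or "wrist"; returns the picture (400x640x3 uint8, red, green, blue); there is no depth.
- get_calibration(name): a dict with "fx", "fy", "cx", "cy" (pixels), "R" (3x3) and "t" (3): a world point X has camera coordinates R X + t; the wrist camera has in their place "hand_eye" (4x4, takes a point from camera to tool coordinates, whose origin is the TCP and whose axes are the flange's). Camera axes: x right, y down, z forward; pixel columns grow to the right and rows downward; lengths in m; the calibration is good to about 2 mm. The wrist camera is an equidistant fisheye: a pixel r from the principal point sees the ray r / f radians off the axis. A picture is of the moment at which its call begins: read the wrist's pose just before it. get_calibration takes no time and is no camera call.
- finish_job(): hands the job in; it is judged then, once.
The state is a dict: "clock": time; "joint_pos": joint angles; "dq": joint speeds; "joint_efforts": joint torques, N m; "ee_pos": TCP position; "orientation": TCP orientation; "wrist_force": force on the tool from outside, world axes, zero at the start; "wrist_torque": the same for the moment, N m; "gripper_width": finger opening in m; "finger_force": force on a finger pad.
Only numpy, scipy, OpenCV 4.12 (cv2) and the standard library are available. Lean on these libraries where they do the work, as an engineer would, in place of code of your own. Each camera call takes 0.05 s, during which the arm holds its last target. There are 200 camera calls.

TASK

The lid is on the frosted desk-supplies box with the green lid, but its four white side clips are still sticking out. Flip all four down, one after another, until each lies flat against its side of the box. The orange-lidded box is not part of the job.

Things in the scene. Friction and masses are not known exactly. Their poses are not given: they have to be found in the camera images.
- green_clip_front: White flap clip on the GREEN lid's near (robot-facing) short side, mid-side. 44 mm wide along its hinge, 28 mm long, 3.5 thick. Origin mid hinge line, 54 mm above the table. y: along the hinge, level. Shut (hard stop): z up, flap hangs along -z, x straight out from the box. Opens out and up; z tilts 0 deg shut, 90 sticking straight out; starts 74-103. y cross world-up = outward at any angle.
- green_clip_back: Same clip on the far short side; same axes (x outward when shut). All hinges are stiff (0.02 N m): a flap stays at any angle it is left, no spring or latch click. Hinge lines lie 71 mm (front, back) and 59 mm (left, right) from the box centre. The lid's rim ends 3 mm inside the hinge line, the tub wall 6 mm inside it; a shut flap's outer face is 2 to 4 mm outside it. Lid top 66 mm above the table.
- green_clip_left: Same clip on the left (+y) long side; same axes (x outward when shut). The tub is frosted clear plastic, 130x106 mm, holds desk supplies, and stands fast on the table (does not slide or tip). The box is turned up to 25 degrees either way.
- green_clip_right: Same clip on the right (-y) long side; same axes (x outward when shut). A like box with an ORANGE lid, clips open too, stands beside this one, 0.28 to 0.41 m between centres; which of the two is on the robot's left varies. About 60 mm or more is free round the open clips.

How it is judged (in metres and radians):
At the end, for the whole second after the job is handed in: All four clips of the green-lidded box hang down against its sides, within 15 degrees of vertical, and are at rest (angle between each of green_clip_front, green_clip_back, green_clip_left, green_clip_right's own z axis and vertical below 0.26 rad and angular speed of each of green_clip_front, green_clip_back, green_clip_left, green_clip_right below 0.1 rad/s); the robot touches nothing.
It also fails if it takes over 54 s, if anything falls off the work surface, if the arm or the gripper's body presses on something with over 40 N, if the wrist force passes 120 N, or if a joint passes its speed limit or range.

## Working session

There is one attempt and no reset: what is moved stays moved. The work goes in short steps, Python scripts to look and compute and a tool call to move; the robot and the scene stay as the last step left them, time stands still between calls to the robot, and variables do not carry over. Pictures are saved under pics/ and viewed, at most 10 in all, crops included, and the job is handed in when it is done.

Besides the shell and the picture viewer there is one more tool, called after "Call:" by a JSON object that holds its "fn" and its "kwargs". send_rows: Moves the arm, as the interface text tells. Its arguments: {"type":"object","properties":{"deltas":{"type":"array"},"fingers":{"type":"number"},"newtons":{"type":"number"}},"required":["deltas"]}

```bash
mkdir -p pics; python3 - <<'E'
from workcell import r,camera,get_calibration
import cv2,numpy as np
o=r.get_obs();print(o['clock'],o['ee_pos'],o['orientation'],o['gripper_width'])
for n in['top','side']:
    cv2.imwrite(f'pics/{n}0.png',camera(n)[:,:,::-1]);c=get_calibration(n);print(n,c, 'pos',-np.array(c['R']).T@c['t'])
E
```

```text
0.0 [ 0.19802382 -0.59225992  0.23041492] [[ 9.48347354e-01  3.17233217e-01 -6.18321166e-04]
 [ 3.17233817e-01 -9.48345785e-01  1.72553807e-03]
 [-3.89842799e-05 -1.83256184e-03 -9.99998320e-01]] 0.08557630202403718
top {'fx': 438.59719785629545, 'fy': 438.59719785629545, 'cx': 318.41182353775025, 'cy': 194.8970030329683, 'R': array([[-1.49945829e-02, -9.99887571e-01, -9.33889254e-05],
       [-9.98108469e-01,  1.49734721e-02, -5.96261687e-02],
       [ 5.96208633e-02, -8.00857254e-04, -9.98220773e-01]]), 't': array([-0.03240241,  0.55402176,  0.98927777])} pos [ 0.49350636 -0.03990213  1.02054879]
side {'fx': 441.0802292306418, 'fy': 441.0802292306418, 'cx': 325.1954877095138, 'cy': 205.93936988811845, 'R': array([[-0.93815191, -0.34602444, -0.01175114],
       [-0.1684035 ,  0.48571004, -0.85774473],
       [ 0.30250829, -0.80271592, -0.51394153]]), 't': array([0.5192264 , 0.17866432, 0.90635197])} pos [0.24302195 0.82042912 0.6251618 ]
```

View pics/top0.png

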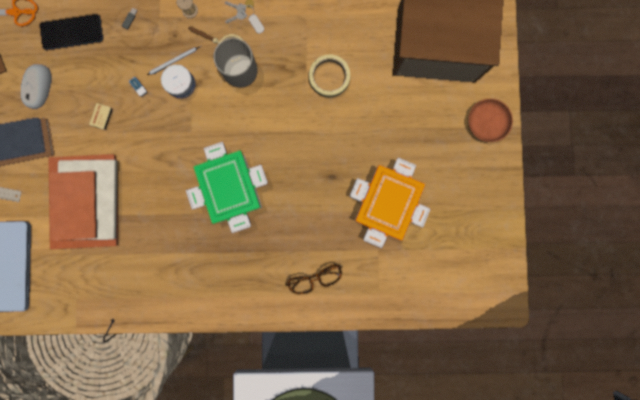

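View pics/side0.png

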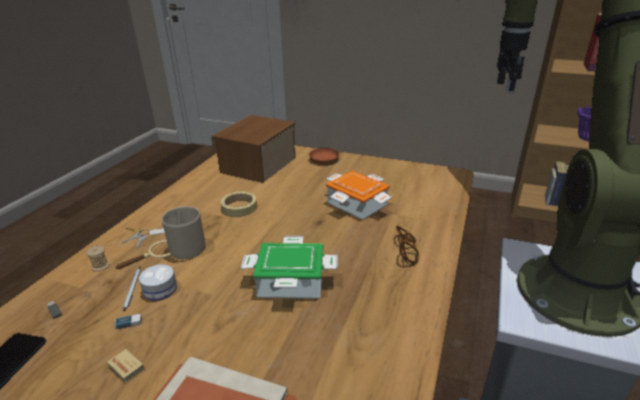

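The green box is on the robot's left, at about (227,187) in the top view. The orange box is at about (391,202). All eight clips stick out.

```bash
cat > h.py <<'E'
import cv2,numpy as np
from workcell import r,camera,get_calibration
def ray(cal,uv,z):
    R=np.array(cal['R']);C=-R.T@cal['t']
    uv=np.atleast_2d(uv).astype(float)
    d=np.c_[(uv[:,0]-cal['cx'])/cal['fx'],(uv[:,1]-cal['cy'])/cal['fy'],np.ones(len(uv))]@R
    return C+d*((z-C[2])/d[:,2])[:,None]
def mask(img,lo,hi):
    m=cv2.inRange(cv2.cvtColor(img,cv2.COLOR_RGB2HSV),lo,hi)
    return m
E
python3 - <<'E'
from h import *
for n in['top','side']:
    cal=get_calibration(n);img=cv2.imread(f'pics/{n}0.png')[:,:,::-1].copy()
    m=mask(img,(50,100,60),(85,255,255));m=cv2.morphologyEx(m,cv2.MORPH_CLOSE,np.ones((9,9)))
    c=max(cv2.findContours(m,cv2.RETR_EXTERNAL,cv2.CHAIN_APPROX_NONE)[0],key=cv2.contourArea)
    P=ray(cal,c[:,0],.066)[:,:2]*1000
    q=cv2.minAreaRect(P.astype(np.float32));print(n,q)
    M=cv2.moments(P.astype(np.float32).reshape(-1,1,2));print('centroid',M['m10']/M['m00'],M['m01']/M['m00'])
    w=mask(img,(0,0,165),(180,60,255))
    k,_,st,ce=cv2.connectedComponentsWithStats(w)
    g=np.array(q[0])
    for i in range(1,k):
        p=ray(cal,ce[i],.055)[0]*1000
        d=p[:2]-g
        if st[i,4]>40 and 50<np.hypot(*d)<110: print(st[i],ce[i].round(1),p.round(1),'r',np.hypot(*d).round(1),'ang',np.degrees(np.arctan2(d[1],d[0])).round(1))
E
```

```text
top ((572.1475830078125, 159.84710693359375), (137.60150146484375, 114.74324035644531), 17.620250701904297)
centroid 571.7238434946325 160.13739147944972
[204 142  21  18 265] [214.5 150.8] [652.7 188.4  55. ] r 85.5 ang 19.5
[250 165  17  22 261] [257.6 175.8] [595.5  93.2  55. ] r 70.6 ang -70.7
[186 187  18  22 273] [195.  197.2] [550.1 231.4  55. ] r 74.9 ang 107.1
[228 215  22  18 265] [238.4 222.8] [492.3 136.1  55. ] r 83.3 ang -163.4
side ((567.6162719726562, 172.4208221435547), (136.9067840576172, 114.00680541992188), 17.46694564819336)
centroid 567.8205799149038 172.36084400587924
[283 236  21   8 156] [292.7 239.6] [596.6  90.8  55. ] r 86.6 ang -70.5
[241 254  17  15 188] [249.  260.6] [652.3 190.7  55. ] r 86.7 ang 12.2
[323 254  15  15 197] [329.9 260.8] [492.5 135.2  55. ] r 83.9 ang -153.7
[274 278  24   9 193] [285.6 282.2] [551.3 227.4  55. ] r 57.4 ang 106.5
```

Call:
{"fn": "send_rows", "kwargs": {"deltas": [{"tx": 392,"ty": -227,"tz": 0,"yaw": 0},{"tx": 392,"ty": -227,"tz": 0,"yaw": 0},{"tx": 392,"ty": -227,"tz": 0,"yaw": 0},{"tx": 392,"ty": -227,"tz": 0,"yaw": 0},{"tx": 392,"ty": -227,"tz": 0,"yaw": 0},{"tx": 392,"ty": -227,"tz": 0,"yaw": 0},{"tx": 392,"ty": -227,"tz": 0,"yaw": 0},{"tx": 392,"ty": -227,"tz": 0,"yaw": 0},{"tx": 392,"ty": -227,"tz": 0,"yaw": 0},{"tx": 392,"ty": -227,"tz": 0,"yaw": 0},{"tx": 392,"ty": -227,"tz": 0,"yaw": 0},{"tx": 392,"ty": -227,"tz": 0,"yaw": 0}], "fingers": 1, "newtons": 40}}

```text
clock: 1.1
ee_pos: [0.5033, -0.2445, 0.2313]
orientation: [[0.945, 0.328, 0.003], [0.328, -0.945, 0.005], [0.005, -0.003, -1.0]]
wrist_force: [0.1, 0.7, 0.8]
gripper_width: 0.0
finger_force: 0.0
```

```bash
cat >> h.py <<'E'
C=np.array([572.5,161.5]);YAW=17.9
def where():
    o=r.get_obs();p=np.array(o['ee_pos'])*1000;R=np.array(o['orientation'])
    a=np.radians(YAW);B=np.array([[np.cos(a),np.sin(a)],[-np.sin(a),np.cos(a)]])
    print('t',o['clock'],'p',p.round(1),'xang',np.degrees(np.arctan2(R[1,0],R[0,0])).round(2),'box',(B@(p[:2]-C)).round(1),'F',np.round(o['wrist_force'],1),'w',round(o['gripper_width'],4))
    return p,R,B
def goto(bx,by,z):
    p,R,B=where();w=np.r_[C+B.T@[bx,by],z]
    print('to',w.round(1),'delta',(R.T@(w-p)).round(1))
E
python3 -c "
from h import *
goto(-90,0,110)"
```

```text
t 1.1 p [ 503.3 -244.5  231.3] xang 19.14 box [-190.6 -365.1] F [0.1 0.7 0.8] w 0.0
to [486.9 133.8 110. ] delta [ 107.9 -362.4  123. ]
```

Call:
{"fn": "send_rows", "kwargs": {"deltas": [{"tx": 108,"ty": -362,"tz": 60,"yaw": 1.2},{"tx": 108,"ty": -362,"tz": 60,"yaw": 1.2},{"tx": 108,"ty": -362,"tz": 60,"yaw": 1.2},{"tx": 108,"ty": -362,"tz": 60,"yaw": 1.2},{"tx": 108,"ty": -362,"tz": 60,"yaw": 1.2},{"tx": 108,"ty": -362,"tz": 60,"yaw": 1.2},{"tx": 108,"ty": -362,"tz": 60,"yaw": 1.2},{"tx": 108,"ty": -362,"tz": 60,"yaw": 1.2},{"tx": 108,"ty": -362,"tz": 60,"yaw": 1.2},{"tx": 108,"ty": -362,"tz": 60,"yaw": 1.2},{"tx": 108,"ty": -362,"tz": 60,"yaw": 1.2},{"tx": 108,"ty": -362,"tz": 60,"yaw": 1.2}]}}

```text
clock: 2.1
ee_pos: [0.4853, 0.1242, 0.1709]
orientation: [[0.954, 0.299, -0.001], [0.299, -0.954, -0.001], [-0.001, 0.0, -1.0]]
wrist_force: [-0.2, -0.6, -0.6]
gripper_width: -0.0003
finger_force: 0.0
```

```bash
python3 -c "
from h import *
goto(-90,0,30)
cv2.imwrite('pics/w1.png',camera('wrist')[:,:,::-1]);print(get_calibration('wrist'))"
```

```text
t 2.1 p [485.3 124.2 170.9] xang 17.37 box [-94.5  -8.7] F [-0.2 -0.6 -0.6] w -0.0003
to [486.9 133.8  30. ] delta [  4.5  -8.8 140.9]
{'fx': 309.70691628693146, 'fy': 309.70691628693146, 'cx': 315.3413057066206, 'cy': 202.2396401178126, 'hand_eye': array([[-4.85004045e-04, -9.46798592e-01, -3.21826336e-01,
         8.24869009e-02],
       [ 9.99999809e-01, -5.82239987e-04,  2.05887588e-04,
         2.19466097e-04],
       [-3.82314240e-04, -3.21826175e-01,  9.46798694e-01,
        -1.42194025e-01],
       [ 0.00000000e+00,  0.00000000e+00,  0.00000000e+00,
         1.00000000e+00]])}
```

View pics/w1.png

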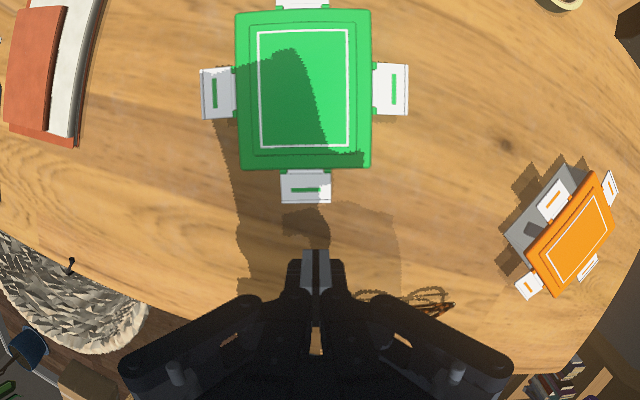

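The wrist view shows all four green clips: front at (306,187), left at (217,92), right at (392,88) and back at the top edge. I'll measure the lid from this view too.

```bash
cat >> h.py <<'E'
def wray(uv,z,p,R):
    c=get_calibration('wrist');H=c['hand_eye']
    d=(np.atleast_2d(uv)-[c['cx'],c['cy']])/c['fx'];rr=np.hypot(d[:,0],d[:,1])
    v=np.c_[d*(np.sin(rr)/rr)[:,None],np.cos(rr)]@H[:3,:3].T@R.T
    o=p+R@H[:3,3]*1000
    return o+v*((z-o[2])/v[:,2])[:,None]
E
python3 - <<'E'
from h import *
p,R,B=where()
img=camera('wrist')
cv2.imwrite('pics/w2.png',img[:,:,::-1])
m=mask(img,(50,100,40),(85,255,255));m=cv2.morphologyEx(m,cv2.MORPH_CLOSE,np.ones((9,9)))
c=max(cv2.findContours(m,cv2.RETR_EXTERNAL,cv2.CHAIN_APPROX_NONE)[0],key=cv2.contourArea)
P=wray(c[:,0],66,p,R)[:,:2];print(cv2.minAreaRect(P.astype(np.float32)))
w=mask(img,(0,0,150),(180,60,255));k,_,st,ce=cv2.connectedComponentsWithStats(w)
for i in range(1,k):
    q=wray(ce[i],55,p,R)[0]
    if st[i,4]>300 and np.hypot(*(q[:2]-C))<110: print(st[i],q.round(1),(B@(q[:2]-C)).round(1))
goto(-90,0,30)
E
```

```text
t 2.15 p [485.6 123.1 171.1] xang 17.24 box [-94.5  -9.9] F [ 0.1 -0.6  0.1] w 0.0001
((572.9188232421875, 161.3125762939453), (141.47052001953125, 114.91838836669922), 18.20810317993164)
[274   0  53   9 396] [640.6 185.   55. ] [72.   1.4]
[ 255   29   92  119 1000] [571.9 160.1  55. ] [-1.  -1.2]
[ 370   62   37   53 1684] [593.9  92.9  55. ] [ -0.7 -71.8]
[ 198   67   36   53 1488] [549.2 230.1  55. ] [-1.1 72.4]
[ 279  170   51   34 1464] [491.7 134.6  55. ] [-85.1  -0.8]
t 2.2 p [485.8 122.6 171.2] xang 17.16 box [-94.5 -10.4] F [-0.3 -0.6  1.2] w 0.0
to [486.9 133.8  30. ] delta [  4.4 -10.6 141.2]
```

Call:
{"fn": "send_rows", "kwargs": {"deltas": [{"tx": 4.4,"ty": -10.6,"tz": 40,"yaw": -0.7},{"tx": 4.4,"ty": -10.6,"tz": 75,"yaw": -0.7},{"tx": 4.4,"ty": -10.6,"tz": 85,"yaw": -0.7},{"tx": 4.4,"ty": -10.6,"tz": 95,"yaw": -0.7},{"tx": 4.4,"ty": -10.6,"tz": 105,"yaw": -0.7},{"tx": 4.4,"ty": -10.6,"tz": 115,"yaw": -0.7},{"tx": 4.4,"ty": -10.6,"tz": 125,"yaw": -0.7},{"tx": 4.4,"ty": -10.6,"tz": 133,"yaw": -0.7},{"tx": 4.4,"ty": -10.6,"tz": 141,"yaw": -0.7},{"tx": 4.4,"ty": -10.6,"tz": 141,"yaw": -0.7},{"tx": 4.4,"ty": -10.6,"tz": 141,"yaw": -0.7}]}}

```text
clock: 3.12
ee_pos: [0.4866, 0.1359, 0.0301]
orientation: [[0.951, 0.309, -0.0], [0.309, -0.951, -0.0], [-0.0, -0.0, -1.0]]
wrist_force: [-0.3, -0.0, -0.1]
gripper_width: 0.0003
finger_force: 0.0
```

```bash
python3 -c "
from h import *
goto(-84,0,30)
w=camera('wrist');s=camera('side')[200:320,200:380]
w=w[0:300,120:520];s=cv2.resize(s,(450,300),interpolation=2)
cv2.imwrite('pics/w3.png',np.hstack([w[:,:350],s])[:,:,::-1])"
```

```text
t 3.1167 p [486.6 135.9  30.1] xang 18.0 box [-89.6   2.1] F [-0.3 -0.  -0.1] w 0.0003
to [492.6 135.7  30. ] delta [5.6 2.1 0.1]
```

View pics/w3.png

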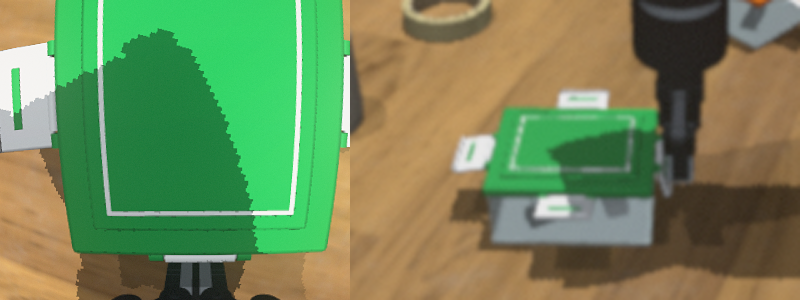

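The front flap is folded down and lies between the finger and the wall. Next I push it in.

Call:
{"fn": "send_rows", "kwargs": {"deltas": [{"tx": 2,"ty": 2,"tz": 0,"yaw": 0},{"tx": 4,"ty": 2,"tz": 0,"yaw": 0},{"tx": 5.5,"ty": 2,"tz": 0,"yaw": 0},{"tx": 6.5,"ty": 2,"tz": 0,"yaw": 0},{"tx": 6.5,"ty": 2,"tz": 0,"yaw": 0},{"tx": 6.5,"ty": 2,"tz": 0,"yaw": 0}]}}

```text
clock: 3.72
ee_pos: [0.4924, 0.1354, 0.0303]
orientation: [[0.951, 0.309, -0.002], [0.309, -0.951, -0.001], [-0.002, 0.001, -1.0]]
wrist_force: [-5.0, -2.0, 3.6]
gripper_width: -0.0003
finger_force: 2.6
```

```bash
python3 -c "
from h import *
where()"
```

```text
t 3.7167 p [492.4 135.4  30.3] xang 17.98 box [-84.2  -0.2] F [-5.  -2.   3.6] w -0.0003
```

Call:
{"fn": "send_rows", "kwargs": {"deltas": [{"tx": -6,"ty": 0,"tz": 0,"yaw": 0},{"tx": -6,"ty": 0,"tz": -40,"yaw": 0},{"tx": -6,"ty": 0,"tz": -80,"yaw": 0},{"tx": 40,"ty": -40,"tz": -80,"yaw": 7},{"tx": 84,"ty": -78,"tz": -80,"yaw": 14},{"tx": 84,"ty": -78,"tz": -80,"yaw": 90},{"tx": 84,"ty": -78,"tz": -80,"yaw": 90},{"tx": 84,"ty": -78,"tz": -80,"yaw": 90},{"tx": 84,"ty": -78,"tz": -80,"yaw": 90},{"tx": 84,"ty": -78,"tz": -80,"yaw": 90},{"tx": 84,"ty": -78,"tz": -80,"yaw": 90},{"tx": 84,"ty": -78,"tz": -80,"yaw": 90}]}}

```text
clock: 4.72
ee_pos: [0.5498, 0.2364, 0.1105]
orientation: [[0.689, -0.725, 0.002], [-0.725, -0.689, 0.001], [0.001, -0.002, -1.0]]
wrist_force: [0.3, -0.0, -0.1]
gripper_width: -0.0003
finger_force: 0.0
```

```bash
python3 -c "
from h import *
goto(0,78,110)
print(np.round(r.get_obs()['joint_pos'],1))"
```

```text
t 4.7167 p [549.8 236.4 110.5] xang -46.49 box [ 1.4 78.3] F [ 0.3 -0.  -0.1] w -0.0003
to [548.5 235.7 110. ] delta [-0.4  1.4  0.5]
[ -24.3   33.1   -2.1   99.4    1.6   47.4 -163.6]
```

Call:
{"fn": "send_rows", "kwargs": {"deltas": [{"yaw": -7},{"yaw": -14},{"yaw": -21},{"yaw": -28},{"yaw": -35},{"yaw": -42},{"yaw": -49},{"yaw": -56},{"yaw": -63},{"yaw": -70},{"yaw": -77},{"yaw": -84}]}}

```text
schema error: expected keys tx, ty, tz, yaw
```

```bash
python3 -c "
from h import *
goto(0,78,110)"
```

```text
t 4.7167 p [549.8 236.4 110.5] xang -46.49 box [ 1.4 78.3] F [ 0.3 -0.  -0.1] w -0.0003
to [548.5 235.7 110. ] delta [-0.4  1.4  0.5]
```

Call:
{"fn": "send_rows", "kwargs": {"deltas": [{"tx": 0,"ty": 0,"tz": 0,"yaw": -7},{"tx": 0,"ty": 0,"tz": 0,"yaw": -14},{"tx": 0,"ty": 0,"tz": 0,"yaw": -21},{"tx": 0,"ty": 0,"tz": 0,"yaw": -28},{"tx": 0,"ty": 0,"tz": 0,"yaw": -35},{"tx": 0,"ty": 0,"tz": 0,"yaw": -42},{"tx": 0,"ty": 0,"tz": 0,"yaw": -49},{"tx": 0,"ty": 0,"tz": 0,"yaw": -56},{"tx": 0,"ty": 0,"tz": 0,"yaw": -63},{"tx": 0,"ty": 0,"tz": 0,"yaw": -70},{"tx": 0,"ty": 0,"tz": 0,"yaw": -77},{"tx": 0,"ty": 0,"tz": 0,"yaw": -84}]}}

```text
clock: 5.72
ee_pos: [0.5498, 0.2364, 0.1105]
orientation: [[0.786, 0.618, 0.002], [0.618, -0.786, 0.001], [0.002, 0.0, -1.0]]
wrist_force: [0.1, 0.4, -0.2]
gripper_width: -0.0001
finger_force: 0.0
```

```bash
python3 -c "
from h import *
goto(0,78,110)"
```

```text
t 5.7167 p [549.8 236.4 110.5] xang 38.2 box [ 1.4 78.2] F [ 0.1  0.4 -0.2] w -0.0001
to [548.5 235.7 110. ] delta [-1.4 -0.2  0.5]
```

Call:
{"fn": "send_rows", "kwargs": {"deltas": [{"tx": -1.4,"ty": 0,"tz": 0,"yaw": -7},{"tx": -1.4,"ty": 0,"tz": 0,"yaw": -14},{"tx": -1.4,"ty": 0,"tz": 0,"yaw": -21},{"tx": -1.4,"ty": 0,"tz": 0,"yaw": -28},{"tx": -1.4,"ty": 0,"tz": 0,"yaw": -35},{"tx": -1.4,"ty": 0,"tz": 0,"yaw": -42},{"tx": -1.4,"ty": 0,"tz": 0,"yaw": -49},{"tx": -1.4,"ty": 0,"tz": 0,"yaw": -56},{"tx": -1.4,"ty": 0,"tz": 0,"yaw": -63},{"tx": -1.4,"ty": 0,"tz": 0,"yaw": -69.7},{"tx": -1.4,"ty": 0,"tz": 0,"yaw": -69.7},{"tx": -1.4,"ty": 0,"tz": 0,"yaw": -69.7}]}}

```text
clock: 6.72
ee_pos: [0.5484, 0.2353, 0.1102]
orientation: [[-0.298, 0.955, 0.0], [0.955, 0.298, 0.001], [0.001, 0.001, -1.0]]
wrist_force: [0.2, -0.3, 0.1]
gripper_width: 0.0
finger_force: 0.0
```

```bash
python3 -c "
from h import *
goto(0,78,30)"
```

```text
t 6.7167 p [548.4 235.3 110.2] xang 107.33 box [-0.2 77.6] F [ 0.2 -0.3  0.1] w 0.0
to [548.5 235.7  30. ] delta [ 0.3  0.2 80.2]
```

Next: descend on the left clip, then push inward along tool −x.

Call:
{"fn": "send_rows", "kwargs": {"deltas": [{"tx": 0.4,"ty": 0,"tz": 20,"yaw": -0.6},{"tx": 0.4,"ty": 0,"tz": 32,"yaw": -0.6},{"tx": 0.4,"ty": 0,"tz": 42,"yaw": -0.6},{"tx": 0.4,"ty": 0,"tz": 52,"yaw": -0.6},{"tx": 0.4,"ty": 0,"tz": 62,"yaw": -0.6},{"tx": 0.4,"ty": 0,"tz": 72,"yaw": -0.6},{"tx": 0.4,"ty": 0,"tz": 80,"yaw": -0.6},{"tx": -1,"ty": 0,"tz": 80,"yaw": -0.6},{"tx": -3,"ty": 0,"tz": 80,"yaw": -0.6},{"tx": -5,"ty": 0,"tz": 80,"yaw": -0.6},{"tx": -5.5,"ty": 0,"tz": 80,"yaw": -0.6},{"tx": -5.5,"ty": 0,"tz": 80,"yaw": -0.6}]}}

```text
clock: 7.72
ee_pos: [0.5497, 0.2303, 0.0305]
orientation: [[-0.312, 0.95, -0.0], [0.95, 0.312, 0.001], [0.001, 0.0, -1.0]]
wrist_force: [-1.4, 2.2, -1.0]
gripper_width: -0.0004
finger_force: 1.3
```

```bash
python3 -c "
from h import *
where()"
```

```text
t 7.7167 p [549.7 230.3  30.5] xang 108.16 box [-0.6 72.5] F [-1.4  2.2 -1. ] w -0.0004
```

Call:
{"fn": "send_rows", "kwargs": {"deltas": [{"tx": -1,"ty": 0,"tz": 0,"yaw": 0},{"tx": -1.5,"ty": 0,"tz": 0,"yaw": 0},{"tx": -1.5,"ty": 0,"tz": 0,"yaw": 0}]}}

```text
clock: 7.97
ee_pos: [0.5497, 0.2302, 0.0306]
orientation: [[-0.313, 0.95, -0.0], [0.95, 0.313, 0.003], [0.003, 0.0, -1.0]]
wrist_force: [-2.3, 5.6, -2.6]
gripper_width: -0.0001
finger_force: 3.0
```

```bash
python3 -c "
from h import *
goto(0,-78,110)"
```

```text
t 7.9667 p [549.7 230.2  30.6] xang 108.22 box [-0.6 72.4] F [-2.3  5.6 -2.6] w -0.0001
to [596.5  87.3 110. ] delta [-150.2   -0.2  -79.8]
```

Firm stop, so the left clip is shut. Now over the lid to the right clip.

Call:
{"fn": "send_rows", "kwargs": {"deltas": [{"tx": 6,"ty": 0,"tz": 0,"yaw": 0},{"tx": 6,"ty": 0,"tz": -40,"yaw": 0},{"tx": 6,"ty": 0,"tz": -80,"yaw": 0},{"tx": -34,"ty": 0,"tz": -80,"yaw": 0},{"tx": -74,"ty": 0,"tz": -80,"yaw": 0},{"tx": -114,"ty": 0,"tz": -80,"yaw": 0},{"tx": -140,"ty": 0,"tz": -80,"yaw": 0},{"tx": -150,"ty": 0,"tz": -80,"yaw": 0},{"tx": -150,"ty": 0,"tz": -80,"yaw": 0},{"tx": -150,"ty": 0,"tz": -80,"yaw": 0},{"tx": -150,"ty": 0,"tz": -80,"yaw": 0}]}}

```text
clock: 8.88
ee_pos: [0.5965, 0.0883, 0.1107]
orientation: [[-0.314, 0.949, 0.0], [0.949, 0.314, 0.001], [0.001, 0.001, -1.0]]
wrist_force: [-0.4, -0.3, 0.2]
gripper_width: 0.0006
finger_force: 0.0
```

```bash
python3 -c "
from h import *
goto(0,-78,30)"
```

```text
t 8.8833 p [596.5  88.3 110.7] xang 108.29 box [  0.3 -77. ] F [-0.4 -0.3  0.2] w 0.0006
to [596.5  87.3  30. ] delta [-1.1 -0.4 80.7]
```

Call:
{"fn": "send_rows", "kwargs": {"deltas": [{"tx": -0.6,"ty": 0,"tz": 20,"yaw": 0.3},{"tx": -0.6,"ty": 0,"tz": 32,"yaw": 0.3},{"tx": -0.6,"ty": 0,"tz": 42,"yaw": 0.3},{"tx": -0.6,"ty": 0,"tz": 52,"yaw": 0.3},{"tx": -0.6,"ty": 0,"tz": 62,"yaw": 0.3},{"tx": -0.6,"ty": 0,"tz": 72,"yaw": 0.3},{"tx": -0.6,"ty": 0,"tz": 80,"yaw": 0.3},{"tx": 1,"ty": 0,"tz": 80,"yaw": 0.3},{"tx": 3,"ty": 0,"tz": 80,"yaw": 0.3},{"tx": 5,"ty": 0,"tz": 80,"yaw": 0.3},{"tx": 6.5,"ty": 0,"tz": 80,"yaw": 0.3},{"tx": 6.5,"ty": 0,"tz": 80,"yaw": 0.3}]}}

```text
clock: 9.88
ee_pos: [0.595, 0.0928, 0.0308]
orientation: [[-0.307, 0.952, 0.001], [0.952, 0.307, 0.0], [0.0, 0.001, -1.0]]
wrist_force: [0.0, -0.7, -0.5]
gripper_width: -0.0003
finger_force: 0.1
```

```bash
python3 -c "
from h import *
where()"
```

```text
t 9.8833 p [595.   92.8  30.8] xang 107.89 box [  0.3 -72.3] F [ 0.  -0.7 -0.5] w -0.0003
```

Call:
{"fn": "send_rows", "kwargs": {"deltas": [{"tx": 1,"ty": 0,"tz": 0,"yaw": 0},{"tx": 2,"ty": 0,"tz": 0,"yaw": 0},{"tx": 2,"ty": 0,"tz": 0,"yaw": 0},{"tx": 2,"ty": 0,"tz": 0,"yaw": 0}]}}

```text
clock: 10.22
ee_pos: [0.5946, 0.094, 0.0306]
orientation: [[-0.306, 0.952, 0.001], [0.952, 0.306, -0.0], [-0.0, 0.0, -1.0]]
wrist_force: [1.0, -1.4, 0.9]
gripper_width: 0.0002
finger_force: 1.0
```

```bash
python3 -c "
from h import *
goto(90,0,110)"
```

```text
t 10.2167 p [594.6  94.   30.6] xang 107.85 box [  0.3 -71.1] F [ 1.  -1.4  0.9] w 0.0002
to [658.1 189.2 110. ] delta [ 71.1  89.7 -79.4]
```

Call:
{"fn": "send_rows", "kwargs": {"deltas": [{"tx": 1,"ty": 0,"tz": 0,"yaw": 0},{"tx": 1.5,"ty": 0,"tz": 0,"yaw": 0},{"tx": 1.5,"ty": 0,"tz": 0,"yaw": 0}]}}

```text
clock: 10.47
ee_pos: [0.5946, 0.094, 0.0305]
orientation: [[-0.305, 0.952, 0.001], [0.952, 0.305, -0.002], [-0.002, 0.0, -1.0]]
wrist_force: [1.0, -5.0, 3.7]
gripper_width: -0.0004
finger_force: 2.8
```

```bash
python3 -c "
from h import *
goto(90,0,110)"
```

```text
t 10.4667 p [594.6  94.   30.5] xang 107.78 box [  0.3 -71. ] F [ 1.  -5.   3.7] w -0.0004
to [658.1 189.2 110. ] delta [ 71.   89.6 -79.6]
```

Firm stop, so the right clip is shut. Now to the back clip, turning +90.

Call:
{"fn": "send_rows", "kwargs": {"deltas": [{"tx": -6,"ty": 0,"tz": 0,"yaw": 0},{"tx": -6,"ty": 0,"tz": -40,"yaw": 0},{"tx": -6,"ty": 0,"tz": -80,"yaw": 7},{"tx": 20,"ty": 30,"tz": -80,"yaw": 14},{"tx": 45,"ty": 60,"tz": -80,"yaw": 21},{"tx": 71,"ty": 90,"tz": -80,"yaw": 28},{"tx": 71,"ty": 90,"tz": -80,"yaw": 35},{"tx": 71,"ty": 90,"tz": -80,"yaw": 42},{"tx": 71,"ty": 90,"tz": -80,"yaw": 49},{"tx": 71,"ty": 90,"tz": -80,"yaw": 56},{"tx": 71,"ty": 90,"tz": -80,"yaw": 63},{"tx": 71,"ty": 90,"tz": -80,"yaw": 70}]}}

```text
clock: 11.47
ee_pos: [0.6575, 0.1915, 0.11]
orientation: [[0.793, 0.61, -0.001], [0.61, -0.793, 0.001], [0.0, -0.001, -1.0]]
wrist_force: [-0.4, 0.3, -0.1]
gripper_width: 0.0001
finger_force: 0.0
```

Call:
{"fn": "send_rows", "kwargs": {"deltas": [{"tx": 0,"ty": 0,"tz": 0,"yaw": 7},{"tx": 0,"ty": 0,"tz": 0,"yaw": 14},{"tx": 0,"ty": 0,"tz": 0,"yaw": 20},{"tx": 0,"ty": 0,"tz": 0,"yaw": 20},{"tx": 0,"ty": 0,"tz": 0,"yaw": 20}]}}

```text
clock: 11.88
ee_pos: [0.6575, 0.1913, 0.1101]
orientation: [[0.951, 0.311, -0.0], [0.311, -0.951, 0.0], [-0.0, -0.0, -1.0]]
wrist_force: [-0.7, 0.3, -0.1]
gripper_width: -0.0
finger_force: 0.0
```

```bash
python3 -c "
from h import *
goto(90,0,30)"
```

```text
t 11.8833 p [657.5 191.3 110.1] xang 18.09 box [90.1  2.3] F [-0.7  0.3 -0.1] w -0.0
to [658.1 189.2  30. ] delta [-0.1  2.3 80.1]
```

Call:
{"fn": "send_rows", "kwargs": {"deltas": [{"tx": 0,"ty": 2,"tz": 20,"yaw": 0.2},{"tx": 0,"ty": 2,"tz": 32,"yaw": 0.2},{"tx": 0,"ty": 2,"tz": 42,"yaw": 0.2},{"tx": 0,"ty": 2,"tz": 52,"yaw": 0.2},{"tx": 0,"ty": 2,"tz": 62,"yaw": 0.2},{"tx": 0,"ty": 2,"tz": 72,"yaw": 0.2},{"tx": 0,"ty": 2,"tz": 80,"yaw": 0.2},{"tx": -2,"ty": 2,"tz": 80,"yaw": 0.2},{"tx": -4,"ty": 2,"tz": 80,"yaw": 0.2},{"tx": -6,"ty": 2,"tz": 80,"yaw": 0.2},{"tx": -7.5,"ty": 2,"tz": 80,"yaw": 0.2},{"tx": -7.5,"ty": 2,"tz": 80,"yaw": 0.2}]}}

```text
clock: 12.88
ee_pos: [0.6518, 0.1869, 0.0309]
orientation: [[0.953, 0.303, 0.002], [0.303, -0.953, 0.001], [0.002, -0.0, -1.0]]
wrist_force: [2.9, 0.1, -2.5]
gripper_width: 0.0
finger_force: 1.6
```

```bash
python3 -c "
from h import *
where()"
```

```text
t 12.8833 p [651.8 186.9  30.9] xang 17.67 box [83.3 -0.2] F [ 2.9  0.1 -2.5] w 0.0
```

Call:
{"fn": "send_rows", "kwargs": {"deltas": [{"tx": -1,"ty": 0,"tz": 0,"yaw": 0},{"tx": -2,"ty": 0,"tz": 0,"yaw": 0},{"tx": -2,"ty": 0,"tz": 0,"yaw": 0}]}}

```text
clock: 13.13
ee_pos: [0.6518, 0.1869, 0.031]
orientation: [[0.953, 0.303, 0.005], [0.303, -0.953, 0.002], [0.006, -0.001, -1.0]]
wrist_force: [8.6, 2.7, -5.9]
gripper_width: 0.0001
finger_force: 4.5
```

Call:
{"fn": "send_rows", "kwargs": {"deltas": [{"tx": 8,"ty": 0,"tz": 0,"yaw": 0},{"tx": 8,"ty": 0,"tz": -40,"yaw": 0},{"tx": 8,"ty": 0,"tz": -80,"yaw": 0},{"tx": -30,"ty": 0,"tz": -120,"yaw": 0},{"tx": -70,"ty": 0,"tz": -140,"yaw": 0},{"tx": -110,"ty": 0,"tz": -150,"yaw": 0},{"tx": -150,"ty": 0,"tz": -150,"yaw": 0},{"tx": -180,"ty": 0,"tz": -150,"yaw": 0},{"tx": -210,"ty": 0,"tz": -150,"yaw": 0},{"tx": -210,"ty": 0,"tz": -150,"yaw": 0},{"tx": -210,"ty": 0,"tz": -150,"yaw": 0},{"tx": -210,"ty": 0,"tz": -150,"yaw": 0}]}}

```text
clock: 14.13
ee_pos: [0.45, 0.1224, 0.181]
orientation: [[0.953, 0.303, 0.001], [0.303, -0.953, 0.0], [0.001, 0.0, -1.0]]
wrist_force: [-0.5, 0.3, 0.2]
gripper_width: 0.0
finger_force: 0.0
```

```bash
python3 -c "
from h import *
where()
w=camera('wrist')[0:300,100:500];s=cv2.resize(camera('side')[210:320,220:360],(382,300),interpolation=2)
cv2.imwrite('pics/f.png',np.hstack([w,s])[:,:,::-1])"
```

```text
t 14.1333 p [450.  122.4 181. ] xang 17.65 box [-128.6    0.4] F [-0.5  0.3  0.2] w 0.0
```

View pics/f.png

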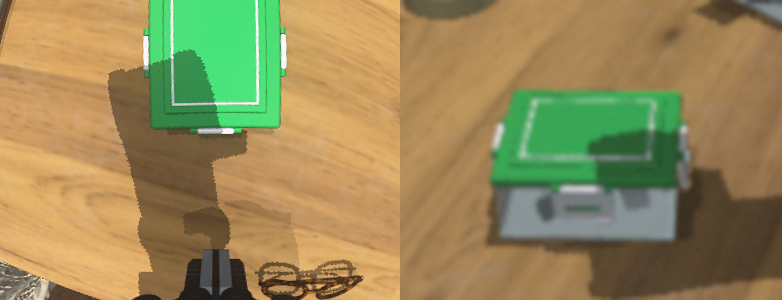

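The final pictures show the front, left and right clips as thin slivers against the sides in the wrist view. In the side view the back clip is flush too, at the left edge near (497,138). The gripper is clear of everything.

```bash
python3 -c "
from workcell import finish_job
print(finish_job())"
```

```text
the job is handed in; nothing more can be done
None
```

All four clips on the green-lidded box are flipped down flat against its sides, each pushed until it met a firm stop; the job was handed in at about 14 s with the gripper clear, and no verdict was returned.

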